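# Float a loaded test tray off its earth frame with a wedge

### The job

For an insulation check, put the finned heatsink block, the adapter and the terminator into the open metal test tray and let go of them; only then slide the white plastic wedge, flat on the bench and thin end first, under the middle of the tray's front edge until that edge is just lifted off the earth frame, by about 4 mm. Finish while still holding the wedge there, with the robot not touching the tray or the parts, and leave everything else on the bench where it is.

Things in the scene. Friction and masses are not known exactly. Their poses are not given: they have to be found in the camera images.
- tray_in (a point): Centre of the inner floor of the open metal test tray: outside 140 (x) x 200 (y) x 30 mm high, walls 3 mm, floor 4 mm; inside 134 x 194 mm, 26 mm deep. Its axes turn with the tray: x points from the front wall (robot side) to the rear, y along the width, z up. With the tray down this point is 16 mm above the bench, the wall tops 42 mm.
- tray_lip (a point): Middle of the bottom edge of the tray's front wall, which the wedge lifts: 12 mm above the bench with the tray down; what it rises is the lift. It carries about 3 to 5 N. Under the tray is a 12 mm high gap, open at the front, between the two steel rails of the fixed earth frame that the tray rests on (clear width 156 mm, from y = -78 to +78 mm); the wedge slides there on the bare bench.
- wedge_grip (a point): Centre of the grip block of the loose white plastic wedge, 30 (x) x 36 (y) x 45 mm high, 22.5 mm above the bench. x points to the thin end, z up. The wedge is 36 mm wide; its ramp starts at the block's front face (15 mm ahead of this point), 25.5 mm thick, and falls evenly (1 in 4) over 90 mm to a 3 mm thick tip.
- wedge_tip (a point): Thin end of the wedge: middle of its front edge, at the underside, 105 mm ahead of wedge_grip. The ramp meets the resting tray edge when the tip is 36 mm past that edge; each further 4 mm lifts the edge about 1 mm. Friction keeps the wedge where it is pushed.
- heatsink_mid (a point): Centre of the loose aluminium finned block (heatsink), 56 (x) x 30 (y) x 26 mm high, fins along x on top; 13 mm above its underside.
- adapter_mid (a point): Centre of the loose steel adapter: a 22 mm cube with a round stub (14 mm across, 16 mm long) on each of its two x faces, 54 mm long in x, lying on the cube; 11 mm above its underside.
- terminator_mid (a point): Centre of the loose steel terminator standing upright: a round barrel 22 mm across on a flange 32 mm across and 8 mm high, 44 mm high in all; 22 mm above its underside.
- wedge: The wedge as a whole; origin at the centre of its underside, same axes as point wedge_grip (grip block centre at x = -45 mm, tip at x = +60 mm).
- tray: The tray as a whole, hinged along its rear bottom edge; origin on the hinge line, 75 mm behind tray_in and 2 mm below it, same axes. Turning about y lifts the front, 145 mm from the hinge (4 mm of lift = 0.028 rad). Tray alone weighs 0.4 to 0.65 kg.
- heatsink: The finned block as a whole (see point heatsink_mid); origin at the centre of its underside.
- adapter: The adapter as a whole (see point adapter_mid); origin at the centre of its underside.
- terminator: The terminator as a whole (see point terminator_mid); origin at the centre of its underside.
- multimeter: Bystander, to be left alone: handheld multimeter, grey, 85 x 165 x 36 mm, lying face up.
- screwdriver: Bystander, to be left alone: screwdriver lying on the bench.
- wrench: Bystander, to be left alone: wrench lying on the bench.
- collar: Bystander, to be left alone: plain steel ring, 44 mm across, 14 mm high.
- slab: Bystander, to be left alone: flat white rectangular spacer slab, 60 x 30 x 15 mm, no slope: not the wedge.
- jar: Bystander, to be left alone: small white jar, 52 mm across, 55 mm high.
- mug: Bystander, to be left alone: white mug, 80 mm across, 90 mm high.
Mind the look-alikes: they are no part of the job. What is shaped like the terminator but brown or red is not meant. What is shaped like the wedge but green or turquoise is not meant.

How it is judged:
By the outcome, as a careful person would: the job done as asked, in the order asked, and still so for the second after the job is handed in, while the arm keeps its last pose, push and grip.
It also fails if it takes over 72 s, if anything falls off the work surface, if the arm or the gripper's body presses on something with over 40 N, if the wrist force passes 120 N, or if a joint passes its speed limit or range.

### The arm

A 7-joint arm with a two-finger parallel gripper is mounted at the origin on the work surface. World frame = base frame: x ahead of the robot, y to its left, z up, the work surface at z = 0. Lengths are in m, angles in rad, forces in N, time in s.
With the tool pointing down it reaches from about 0.35 to 0.9 m from the base axis. Payload 8.1 kg.
Tool frame: the origin (TCP) lies midway between the tips of the shut fingers; the grasp point (between the pads) lies 19 mm behind it (bot.grip_point_offset is the distance from the TCP to the grasp point, in m); z points along the fingers, y is the direction in which the jaws open and shut (so a half turn about z gives the same grasp; the last joint's range is limited). The gripper opens to 85 mm and grips with 20 to 120 N. Pads are 22 mm wide; open, the fingers measure 114 mm over their backs; the gripper's body (76 mm by 85 mm) begins 54 mm behind the grasp point. The pads swing forward as they close: fully open they stand 13 mm farther back than shut.
Start: joints at [-1.416, 0.434, 0.025, 1.573, -0.012, 1.134, -0.075], TCP at [0.159, 0.604, 0.231] pointing down, gripper open.
Joint ranges: [-2.62, 2.62], [-0.44, 2.09], [-1.27, 1.32], [0.08, 2.57], [-1.32, 4.46], [0.12, 2], [-2.74, 2.74]. Speed limits (rad/s): [2.22, 2.22, 3.01, 3.01, 3.14, 3.14, 3.14].

### API

Orientations are given as a unit quaternion [w, x, y, z].
In Python, from plant import sensors, optics, workorder, bot gives the robot as it stands. The module is installed in compiled form; this text tells all that it offers.
- The arm moves only by the shell command python3 -m pendant 'ROWS' [FORCE]. ROWS is text: rows parted by semicolons, each of 7 numbers parted by spaces: the shift along the tool's x, y, z in mm, then the turn, a rotation vector about the tool's x, y, z in rad, then the gripper command: -1 is fully open, 1 is shut, values between are in proportion. In form: x y z wx wy wz grip; .... A call has 1 to 20 rows; each row is the pose to reach, as a shift and turn from the pose commanded when the call began, along the tool's axes at that moment; what a row does not reach only later rows make up. A row lasts 1/10 s, in which the tool goes at most 50 mm and 8.59 degrees, less where a joint would pass 70% of its speed; a pose out of reach is approached as far as the arm can. A call with a gripper value outside its range is refused whole. The fingers move at their own pace and stop on an object; FORCE is the grip in N (left out, the last holds). Time passes only in rows, so rows that repeat a pose let the fingers close. It gives the time, the measured TCP pose, the force and the opening at its end, in the units of the state.
- sensors.observe(): the state, without advancing time (a new reading comes with each control period).
- optics.read_camera(name): name is "scene" or "top"; returns the picture (420x560x3 uint8, blue, green, red); there is no depth.
- optics.camera_params(name): a dict with "fx", "fy", "cx", "cy" (pixels), "k1" (the pictures are not rectified: a ray, as slopes to the right and down, at radius r is drawn at 1 + k1 r^2 times it, then the intrinsics apply), "R" (3x3) and "t" (3): a world point X has camera coordinates R X + t. Camera axes: x right, y down, z forward; pixel columns grow to the right and rows downward; lengths in m; the calibration is good to about 2 mm. A picture is of the moment at which its call begins. camera_params takes no time and is no camera call.
- workorder.finish_job(): hands the job in, once; it reports no verdict.
The state is a dict: "time": time; "joint_pos": joint angles; "qd": joint speeds; "joint_efforts": joint torques, N m; "eef_pos": TCP position; "orientation": TCP orientation; "contact_force": force on the tool from outside, world axes, zero at the start; "moment": the same for the moment, N m; "finger_gap": opening from 0.0 (shut) to 1.0 (fully open).
Only numpy, scipy, OpenCV 4.12 (cv2) and the standard library are available. Lean on these libraries where they do the work, as an engineer would, in place of code of your own. Each camera call takes 0.05 s, during which the arm holds its last target.

## Working session

There is one attempt and no reset: what is moved stays moved. The work goes in short steps, Python scripts to look and compute and a shell command to move; the robot and the scene stay as the last step left them, time stands still between calls to the robot, and variables do not carry over. Pictures are saved under pics/ and viewed, and the job is handed in when it is done.

```bash
mkdir -p pics; ls; python3 - <<'E'
from plant import sensors, optics, workorder, bot
import cv2
for n in("scene","top"):
    im=optics.read_camera(n); cv2.imwrite(f"pics/{n}0.png",im)
    p=optics.camera_params(n); print(n,p)
print(sensors.observe()); print(bot.grip_point_offset,[a for a in dir(bot) if a[0]!='_'])
E
```

```text
pics
scene {'fx': 403.39872527255864, 'fy': 403.39872527255864, 'cx': 280.18920715651564, 'cy': 206.12061601768326, 'k1': -0.014700756325194877, 'R': array([[ 0.87197257,  0.4895281 , -0.0051067 ],
       [ 0.32388328, -0.58467685, -0.74380952],
       [-0.36710143,  0.64692752, -0.66837214]]), 't': array([-0.46738974, -0.11600442,  1.33378156])}
top {'fx': 496.48189317700223, 'fy': 496.48189317700223, 'cx': 274.378247341444, 'cy': 210.1815136409593, 'k1': -0.08013284871827374, 'R': array([[ 1.00179767e-03, -9.99907324e-01, -1.35771657e-02],
       [-9.98240959e-01, -1.95103941e-04, -5.92870137e-02],
       [ 5.92788703e-02,  1.36126765e-02, -9.98148642e-01]]), 't': array([0.03227656, 0.52375342, 1.53524712])}
{'time': 0.1, 'joint_pos': array([-1.41559859,  0.43511285,  0.02500257,  1.57400784, -0.01163796,
        1.13399784, -0.07509033]), 'qd': array([-0.00312627, -0.00068168, -0.00087502, -0.00089577,  0.00015174,
        0.00058367, -0.00083153]), 'joint_efforts': array([ 3.73458970e-03, -6.71762538e+01,  1.02869902e+00, -3.16900706e+01,
        1.58874138e-02,  7.20858297e-03,  3.79091659e-06]), 'eef_pos': array([0.15928437, 0.6038943 , 0.23062923]), 'orientation': array([-3.73706325e-05,  1.28592836e-01,  9.91697235e-01, -6.89177713e-04]), 'contact_force': array([-0.19156234,  0.3397702 , -0.63204494]), 'moment': array([ 0.00549245,  0.02987258, -0.00254072]), 'finger_gap': 1.0010480733129243}
0.0187 ['Unreachable', 'grip_point_offset']
```

View pics/scene0.png

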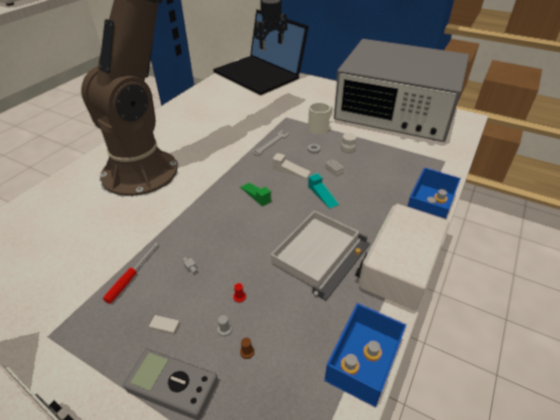

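View pics/top0.png

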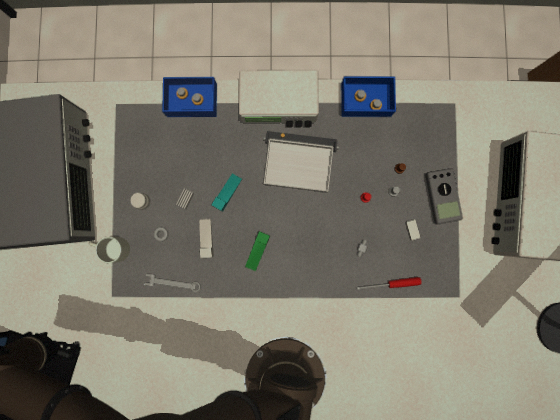

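The views show the tray at top (298,165), the heatsink at (184,198), the adapter at (362,247), the grey terminator at (396,191) and the white wedge at (205,238). Next I'll zoom in on each.

```bash
cat > h.py <<'E'
import numpy as np, cv2
from plant import sensors, optics
from scipy.spatial.transform import Rotation as Ro
def ray(n,u,v):
    p=optics.camera_params(n); K=np.array([[p['fx'],0,p['cx']],[0,p['fy'],p['cy']],[0,0,1]])
    x=cv2.undistortPoints(np.array([[[u,v]]],float),K,np.array([p['k1'],0,0,0]))[0,0]
    R=p['R'];c=-R.T@p['t'];return c,R.T@np.array([x[0],x[1],1])
def onz(n,u,v,z):
    c,d=ray(n,u,v); return c+d*(z-c[2])/d[2]
def proj(n,X):
    p=optics.camera_params(n); x=p['R']@np.array(X,float)+p['t'];x=x[:2]/x[2];r=x@x
    x=x*(1+p['k1']*r);return np.array([p['fx']*x[0]+p['cx'],p['fy']*x[1]+p['cy']])
def tri(ps):
    A=np.zeros((3,3));b=np.zeros(3)
    for n,u,v in ps:
        c,d=ray(n,u,v);d/=np.linalg.norm(d);P=np.eye(3)-np.outer(d,d);A+=P;b+=P@c
    return np.linalg.solve(A,b)
def tcp():
    s=sensors.observe();w,x,y,z=s['orientation'];return s['eef_pos'],Ro.from_quat([x,y,z,w])
def crop(im,u,v,h,s): 
    return cv2.resize(im[v-h:v+h,u-h:u+h],None,fx=s,fy=s,interpolation=cv2.INTER_CUBIC)
def st():
    s=sensors.observe();p,R=tcp();print('t',round(s['time'],2),'p',(p*1000).round(1),'z',R.as_matrix()[:,2].round(3),'jawyaw',np.degrees(np.arctan2(*R.as_matrix()[[1,0],1])).round(2),'F',s['contact_force'].round(1),'gap',round(s['finger_gap'],3),'q',s['joint_pos'].round(2))
E
python3 - <<'E'
import cv2,numpy as np
from h import *
t=cv2.imread('pics/top0.png');s=cv2.imread('pics/scene0.png')
a=np.vstack([np.hstack([crop(t,u,v,20,6) for u,v in((184,198),(362,247),(396,191))]),np.hstack([crop(s,u,v,20,6) for u,v in((334,167),(190,265),(224,325))])]);cv2.imwrite('pics/a.png',a)
b=np.hstack([crop(t,205,238,30,6),crop(s,292,166,30,6)]);cv2.imwrite('pics/b.png',b)
b=np.hstack([crop(t,298,165,45,4),crop(s,318,250,50,4)[:360,:400]]);cv2.imwrite('pics/c.png',b)
st()
E
```

```text
t 0.1 p [159.3 603.9 230.6] z [-0.    -0.001 -1.   ] jawyaw 75.22 F [-0.2  0.3 -0.6] gap 1.001 q [-1.42  0.44  0.03  1.57 -0.01  1.13 -0.08]
```

View pics/a.png

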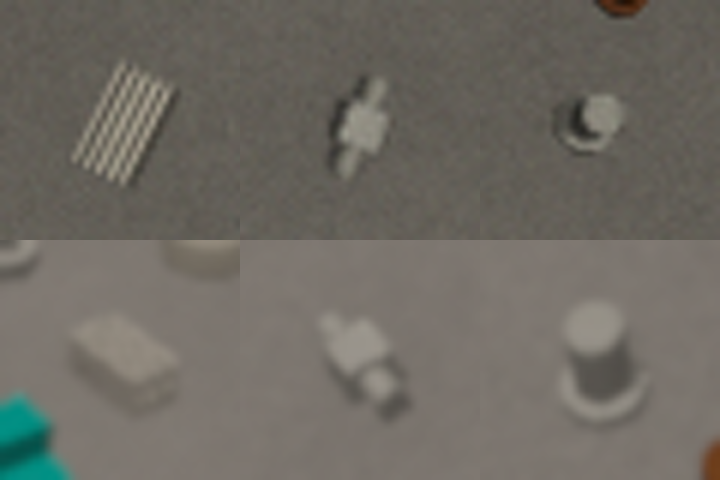

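View pics/b.png

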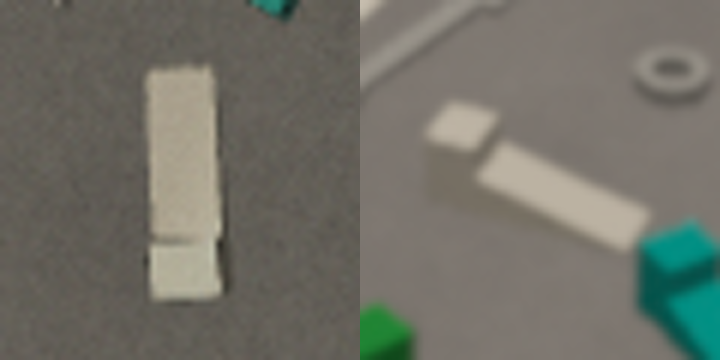

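View pics/c.png

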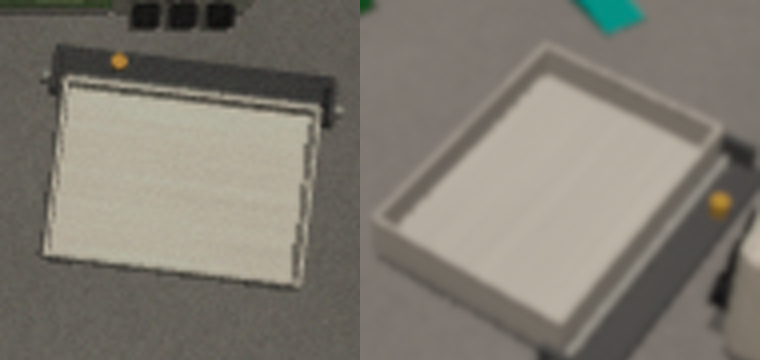

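```bash
python3 - <<'E'
from h import *
def px(c,u,v,h,s): return (u-h+(c[0]+.5)/s-.5, v-h+(c[1]+.5)/s-.5)
def T(cs,u,v,h,s,z,n='top'):
    return np.array([onz(n,*px(c,u,v,h,s),z) for c in cs])*1000
def yaw(d): return np.degrees(np.arctan2(d[1],d[0])).round(1)
H=T([(122,62),(178,85),(125,186),(72,160)],184,198,20,6,.026)
print('heat',H.mean(0).round(1),'fin yaw',yaw(H[0]-H[3]),yaw(H[1]-H[2]),np.linalg.norm(H[0]-H[3]),np.linalg.norm(H[0]-H[1]))
print(' scene',T([(124,350)and(120,345-240)],334,167,20,6,.026,'scene'))
A=T([(377-240,80),(345-240,175)],362,247,20,6,.011); A2=T([(364-240,126)],362,247,20,6,.022)
print('adap',A.mean(0).round(1),yaw(A[0]-A[1]),np.linalg.norm(A[0]-A[1]),A2)
print(' scene',T([(358-240,347-240)],190,265,20,6,.022,'scene'))
print('term',T([(604-480,114)],396,191,20,6,.044), T([(594-480,330-240)],224,325,20,6,.044,'scene'))
W=T([(151,243),(218,236),(221,296),(151,300)],205,238,30,6,.045);tip=T([(147,70),(213,66)],205,238,30,6,.003)
print('wedge grip',W.mean(0).round(1),'tip',tip.mean(0).round(1),yaw(tip.mean(0)-W.mean(0)),np.linalg.norm((tip.mean(0)-W.mean(0))[:2]))
Ws=T([(425-360,128),(455-360,100),(498-360,112),(465-360,152)],292,166,30,6,.045,'scene'); print(' scene',Ws.mean(0))
ts=T([(650-360,215),(630-360,250)],292,166,30,6,.003,'scene'); print(' tip scene',ts.mean(0))
R=T([(43,256),(300,287),(321,106),(62,78)],298,165,45,4,.042)
print('tray c',R.mean(0).round(1),'front mid',((R[0]+R[1])/2).round(1),yaw((R[2]+R[3]-R[0]-R[1])),yaw(R[0]-R[1])-90,np.linalg.norm(R[0]-R[1]),np.linalg.norm(R[1]-R[2]))
S=T([(15,218),(188,42),(360,128),(203,352)],318,250,50,4,.042,'scene');print(S,S[:2].mean(0),R)
E
```

```text
heat [560.8 314.   26. ] fin yaw -26.6 -27.3 57.256485272252895 31.917459627487556
 scene [[559.95161246 312.86143807  26.        ]]
adap [ 406.4 -240.2   11. ] -19.1 52.18178613438486 [[ 407.2922943 -239.9787368   22.       ]]
 scene [[ 409.62826529 -241.40814178   22.        ]]
term [[ 585.67950594 -343.102148     44.        ]] [[ 588.23932338 -345.28491899   44.        ]]
wedge grip [392.5 243.1  45. ] tip [496.8 253.1   3. ] 5.5 104.75664799337542
 scene [393.75695393 241.82325704  45.        ]
 tip scene [499.56702974 251.37195914   3.        ]
tray c [662.1 -40.6  42. ] front mid [592.2 -32.7  42. ] -6.4 -6.900000000000006 199.23526140682586 141.85017386728939
[[ 585.31221382 -132.25386987   42.        ]
 [ 609.10132289   66.47017375   42.        ]
 [ 744.52989482   45.69258197   42.        ]
 [ 731.37081596 -167.83709091   42.        ]] [597.20676836 -32.89184806  42.        ] [[ 604.17620177   66.23627559   42.        ]
 [ 580.17108956 -131.54755584   42.        ]
 [ 720.97127078 -148.77488281   42.        ]
 [ 743.05610575   51.85999418   42.        ]]
```

```bash
cat >> h.py <<'E'
def goal(x,y,z,jaw):
    """target TCP mm, jaw yaw deg (mod 180), tool down -> shift and turn in the present tool axes"""
    p,R=tcp(); M=R.as_matrix(); cur=np.degrees(np.arctan2(M[1,1],M[0,1]))
    jaw=cur+((jaw-cur+90)%180-90)
    a=np.radians(jaw); Y=np.array([np.cos(a),np.sin(a),0]);Z=np.array([0,0,-1.]);X=np.cross(Y,Z)
    G=np.c_[X,Y,Z]; rv=Ro.from_matrix(M.T@G).as_rotvec()
    d=M.T@(np.array([x,y,z])-p*1000)
    print('goal',(x,y,z,round(jaw,1)),'shift',d.round(1),'rv',rv.round(3),'rows>=',int(max(np.linalg.norm(d)/50,np.degrees(np.linalg.norm(rv))/8.59)+1))
E
python3 - <<'E'
from h import *
goal(560.5,313.5,130,63)
E
```

```text
goal (560.5, 313.5, 130, np.float64(63.0)) shift [-462.  -178.3  100.9] rv [-0.001  0.     0.213] rows>= 11
```

```bash
python3 -m pendant '-462 -178.3 0 0 0 0.213 -0.3; -462 -178.3 0 0 0 0.213 -0.3; -462 -178.3 50 0 0 0.213 -0.3; -462 -178.3 50 0 0 0.213 -0.3; -462 -178.3 100 0 0 0.213 -0.3; -462 -178.3 100 0 0 0.213 -0.3; -462 -178.3 100 0 0 0.213 -0.3; -462 -178.3 100 0 0 0.213 -0.3; -462 -178.3 100 0 0 0.213 -0.3; -462 -178.3 100 0 0 0.213 -0.3; -462 -178.3 100 0 0 0.213 -0.3; -462 -178.3 100 0 0 0.213 -0.3; -462 -178.3 100 0 0 0.213 -0.3; -462 -178.3 100 0 0 0.213 -0.3; -462 -178.3 100 0 0 0.213 -0.3; -462 -178.3 100 0 0 0.213 -0.3' 40; python3 - <<'E'
from h import *
st(); goal(560.5,313.5,3,63)
E
```

```text
time: 1.7
eef_pos: [0.5599, 0.3153, 0.1318]
orientation: [0.0, 0.232, 0.973, 0.0]
contact_force: [-0.1, 0.2, 0.2]
finger_gap: 0.647
t 1.7 p [559.9 315.3 131.8] z [ 0.     0.001 -1.   ] jawyaw 63.12 F [-0.1  0.2  0.2] gap 0.647 q [-0.71  0.55  0.16  1.65 -0.11  0.95  0.6 ]
goal (560.5, 313.5, 3, np.float64(63.0)) shift [ -1.4  -1.4 128.8] rv [ 0.001 -0.     0.002] rows>= 3
```

```bash
python3 -m pendant '-0.5 0 50 0 0 0 -0.3; -0.5 0 90 0 0 0 -0.3; -0.5 0 105 0 0 0 -0.3;-0.5 0 105 0 0 0 -0.3; -0.5 0 105 0 0 0 -0.3' ; python3 - <<'E'
from h import *
st(); goal(560.5,313.5,3,63)
cv2.imwrite('pics/d.png',np.hstack([crop(optics.read_camera('scene'),334,160,30,10)[:, :600]]))
E
```

```text
time: 2.2
eef_pos: [0.5619, 0.3145, 0.0277]
orientation: [0.001, 0.233, 0.972, 0.001]
contact_force: [-0.3, 0.2, -0.0]
finger_gap: 0.652
t 2.2 p [561.9 314.5  27.7] z [ 0.001  0.001 -1.   ] jawyaw 63.03 F [-0.3  0.2 -0. ] gap 0.652 q [-0.69  0.68  0.14  1.72 -0.13  0.75  0.62]
goal (560.5, 313.5, 3, np.float64(63.0)) shift [ 0.8 -1.6 24.7] rv [0.001 0.001 0.   ] rows>= 1
```

View pics/d.png

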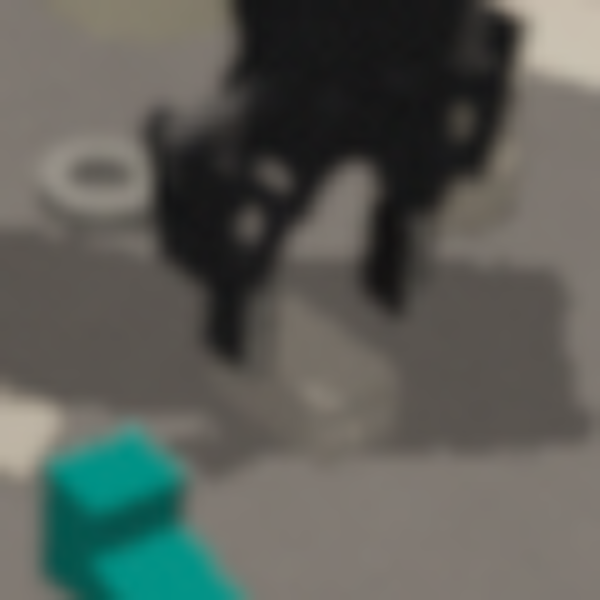

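The heatsink at crop (330,400) sits between the open fingers at (230,340) and (385,290). I'll go down and grip it.

```bash
python3 -m pendant '0.5 -1.5 12 0 0 0 -0.3; 0.5 -1.5 24 0 0 0 -0.3; 0.5 -1.5 24 0 0 0 -0.3; 0.5 -1.5 24 0 0 0 0.8; 0.5 -1.5 24 0 0 0 0.8;0.5 -1.5 24 0 0 0 0.8;0.5 -1.5 24 0 0 0 0.8;0.5 -1.5 24 0 0 0 0.8;0.5 -1.5 24 0 0 0 0.8' 40; python3 - <<'E'
from h import *
st()
E
```

```text
time: 3.15
eef_pos: [0.5602, 0.3129, 0.0026]
orientation: [0.0, 0.233, 0.972, 0.0]
contact_force: [0.6, -0.3, 2.7]
finger_gap: 0.344
t 3.15 p [560.2 312.9   2.6] z [ 0.001  0.    -1.   ] jawyaw 63.02 F [ 0.6 -0.3  2.7] gap 0.344 q [-0.68  0.71  0.13  1.74 -0.14  0.7   0.62]
```

```bash
python3 -m pendant '0 0 -40 0 0 0 0.8; 0 0 -80 0 0 0 0.8; 0 0 -120 0 0 0 0.8; 0 0 -120 0 0 0 0.8; 0 0 -120 0 0 0 0.8' ; python3 - <<'E'
from h import *
st(); goal(678.3,7.9,120,83.3)
cv2.imwrite('pics/e.png',np.hstack([crop(optics.read_camera('scene'),334,150,40,7)[:, :600]]))
E
```

```text
time: 3.65
eef_pos: [0.5602, 0.313, 0.1231]
orientation: [0.001, 0.233, 0.972, 0.001]
contact_force: [-0.3, -0.1, -1.2]
finger_gap: 0.34
t 3.65 p [560.2 313.  123.1] z [ 0.001  0.001 -1.   ] jawyaw 63.03 F [-0.3 -0.1 -1.2] gap 0.34 q [-0.7   0.56  0.17  1.66 -0.11  0.93  0.6 ]
goal (678.3, 7.9, 120, np.float64(83.3)) shift [-243.7 -218.4    2.9] rv [ 0.001  0.001 -0.354] rows>= 7
```

View pics/e.png

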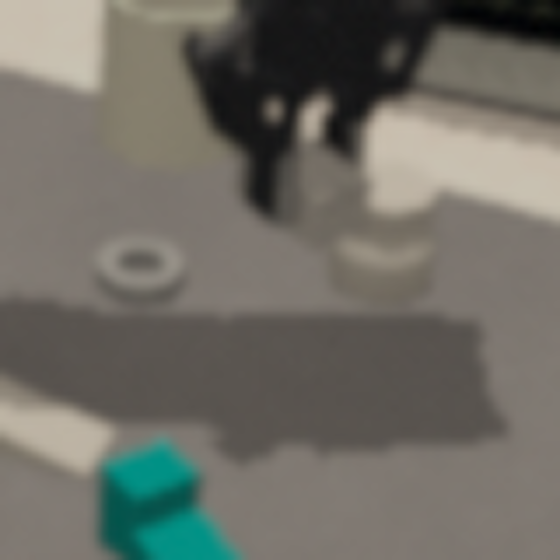

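The heatsink is held (around 320,190) and clear of the bench. Next, carry it over the tray.

```bash
python3 -m pendant '-243.5 -218.5 0 0 0 -0.354 0.8;-243.5 -218.5 0 0 0 -0.354 0.8;-243.5 -218.5 0 0 0 -0.354 0.8;-243.5 -218.5 0 0 0 -0.354 0.8;-243.5 -218.5 0 0 0 -0.354 0.8;-243.5 -218.5 0 0 0 -0.354 0.8;-243.5 -218.5 0 0 0 -0.354 0.8;-243.5 -218.5 0 0 0 -0.354 0.8;-243.5 -218.5 0 0 0 -0.354 0.8;-243.5 -218.5 0 0 0 -0.354 0.8;-243.5 -218.5 0 0 0 -0.354 0.8;-243.5 -218.5 0 0 0 -0.354 0.8' ; python3 - <<'E'
from h import *
st(); goal(678.3,7.9,21,83.3)
E
```

```text
time: 4.9
eef_pos: [0.6775, 0.0091, 0.1221]
orientation: [-0.0, 0.057, 0.998, 0.0]
contact_force: [0.2, 0.0, -1.4]
finger_gap: 0.34
t 4.9 p [677.5   9.1 122.1] z [-0.  0. -1.] jawyaw 83.42 F [ 0.2  0.  -1.4] gap 0.34 q [-0.15  0.61  0.09  1.56 -0.06  0.97  1.42]
goal (678.3, 7.9, 21, np.float64(83.3)) shift [ -1.   -1.2 101.1] rv [ 0.    -0.001  0.002] rows>= 3
```

```bash
python3 -m pendant '0 0 40 0 0 0 0.8;0 0 75 0 0 0 0.8;0 0 95 0 0 0 0.8;0 0 100 0 0 0 0.8;0 0 102.5 0 0 0 0.8; 0 0 102.5 0 0 0 0.8' ; python3 - <<'E'
from h import *
st()
cv2.imwrite('pics/f.png',np.hstack([crop(optics.read_camera('scene'),330,235,40,7)[:, :600]]))
E
```

```text
time: 5.5
eef_pos: [0.6786, 0.0079, 0.0208]
orientation: [0.001, 0.058, 0.998, 0.0]
contact_force: [-0.3, -0.0, -0.4]
finger_gap: 0.343
t 5.5 p [678.6   7.9  20.8] z [ 0.002  0.    -1.   ] jawyaw 83.33 F [-0.3 -0.  -0.4] gap 0.343 q [-0.14  0.73  0.08  1.63 -0.07  0.79  1.42]
```

View pics/f.png

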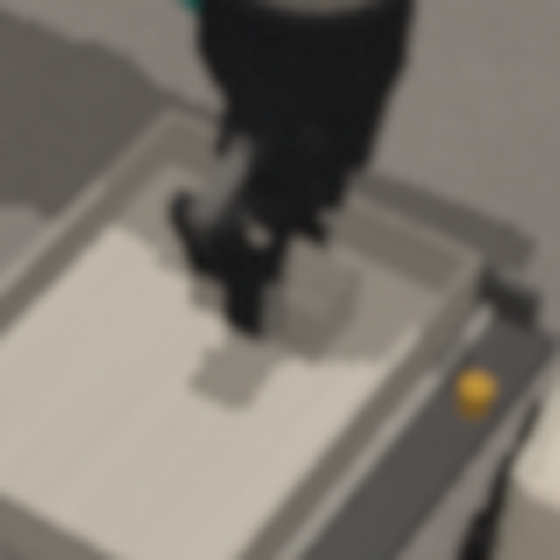

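The heatsink is just above the tray floor, inside the left wall. I'll release it here.

```bash
python3 -m pendant '0 0 1 0 0 0 0.8; 0 0 1 0 0 0 0.8; 0 0 1 0 0 0 -0.05;0 0 1 0 0 0 -0.05;0 0 1 0 0 0 -0.05;0 0 1 0 0 0 -0.05; 0 0 -40 0 0 0 -0.05; 0 0 -90 0 0 0 -0.05; 0 0 -110 0 0 0 -0.05; 0 0 -110 0 0 0 -0.05; 0 0 -110 0 0 0 -0.05' ; python3 - <<'E'
from h import *
st(); goal(408,-240.5,130,71)
cv2.imwrite('pics/g.png',np.hstack([crop(optics.read_camera('scene'),330,235,40,7)[:, :600]]))
E
```

```text
time: 6.65
eef_pos: [0.6778, 0.0076, 0.1299]
orientation: [0.0, 0.058, 0.998, 0.0]
contact_force: [0.1, 0.4, -0.6]
finger_gap: 0.523
t 6.65 p [677.8   7.6 129.9] z [ 0.  0. -1.] jawyaw 83.31 F [ 0.1  0.4 -0.6] gap 0.523 q [-0.15  0.61  0.09  1.55 -0.06  0.99  1.42]
goal (408, -240.5, 130, np.float64(71.0)) shift [ 2.390e+02 -2.779e+02 -2.000e-01] rv [0.    0.    0.215] rows>= 8
```

View pics/g.png

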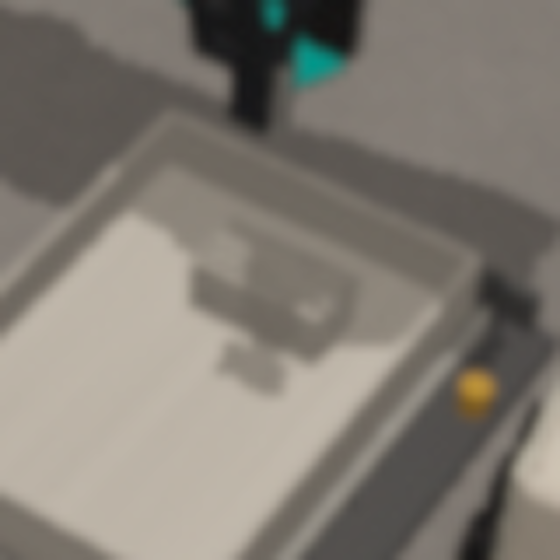

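The heatsink stands flat in the tray, free of the walls, at (270,290). Next is the adapter.

```bash
python3 -m pendant '239 -278 0 0 0 0.215 -0.1;239 -278 0 0 0 0.215 -0.1;239 -278 0 0 0 0.215 -0.1;239 -278 0 0 0 0.215 -0.1;239 -278 0 0 0 0.215 -0.1;239 -278 0 0 0 0.215 -0.1;239 -278 0 0 0 0.215 -0.1;239 -278 0 0 0 0.215 -0.1;239 -278 0 0 0 0.215 -0.1;239 -278 0 0 0 0.215 -0.1;239 -278 0 0 0 0.215 -0.1;239 -278 0 0 0 0.215 -0.1;239 -278 60 0 0 0.215 -0.1;239 -278 100 0 0 0.215 -0.1;239 -278 100 0 0 0.215 -0.1;239 -278 100 0 0 0.215 -0.1' ; python3 - <<'E'
from h import *
st(); goal(408,-240.5,2.5,71)
im=optics.read_camera('scene');cv2.imwrite('pics/h.png',np.hstack([crop(im,190,255,30,10)[:, :600]]))
E
```

```text
time: 8.3
eef_pos: [0.4077, -0.24, 0.0298]
orientation: [-0.001, 0.165, 0.986, 0.0]
contact_force: [0.7, -0.5, 0.1]
finger_gap: 0.547
t 8.3 p [ 407.7 -240.    29.8] z [-0.003  0.001 -1.   ] jawyaw 71.03 F [ 0.7 -0.5  0.1] gap 0.547 q [ 0.31  0.48  0.15  2.15 -0.14  0.52  1.8 ]
goal (408, -240.5, 2.5, np.float64(71.0)) shift [-0.5 -0.4 27.3] rv [ 0.    -0.003  0.001] rows>= 1
```

View pics/h.png

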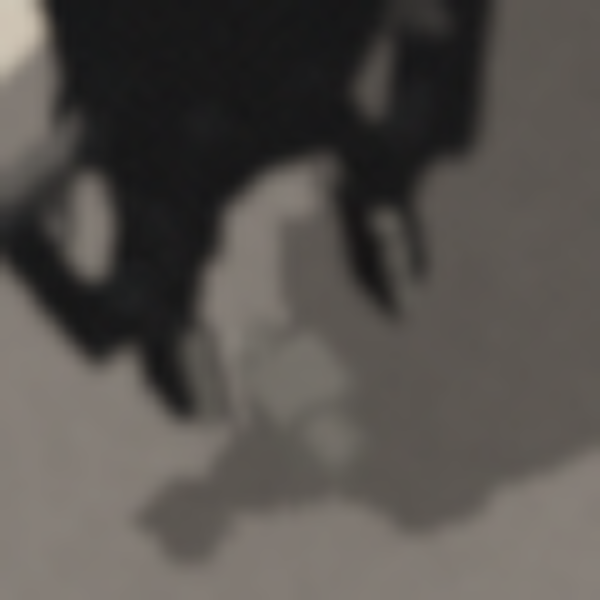

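The adapter cube at (300,375) is centred between the fingers at (190,390) and (390,290). I'll go down and grip it.

```bash
python3 -m pendant '0 0 14 0 0 0 -0.1; 0 0 27.5 0 0 0 -0.1; 0 0 27.5 0 0 0 -0.1; 0 0 27.5 0 0 0 0.9; 0 0 27.5 0 0 0 0.9;0 0 27.5 0 0 0 0.9;0 0 27.5 0 0 0 0.9;0 0 27.5 0 0 0 0.9' 40; python3 - <<'E'
from h import *
st()
E
python3 -m pendant '0 0 -40 0 0 0 0.9; 0 0 -80 0 0 0 0.9; 0 0 -120 0 0 0 0.9;0 0 -120 0 0 0 0.9;0 0 -120 0 0 0 0.9'; python3 - <<'E'
from h import *
st()
a=np.radians(-6.7);c=np.array([662.5,-40.6])+np.array([[np.cos(a),-np.sin(a)],[np.sin(a),np.cos(a)]])@np.array([10,-5]);print(c)
goal(*c,125,83.3)
im=optics.read_camera('scene');cv2.imwrite('pics/i.png',np.hstack([crop(im,190,235,40,7)[:, :600]]))
E
```

```text
time: 9.15
eef_pos: [0.4092, -0.2411, 0.0043]
orientation: [0.002, 0.165, 0.986, -0.0]
contact_force: [-2.7, 2.1, 12.5]
finger_gap: 0.251
t 9.15 p [ 409.2 -241.1    4.3] z [ 0.003 -0.001 -1.   ] jawyaw 70.97 F [-2.7  2.1 12.5] gap 0.251 q [ 0.32  0.53  0.13  2.16 -0.15  0.45  1.81]
time: 9.65
eef_pos: [0.4088, -0.2409, 0.124]
orientation: [0.002, 0.165, 0.986, -0.0]
contact_force: [-0.0, 1.1, -1.7]
finger_gap: 0.25
t 9.65 p [ 408.8 -240.9  124. ] z [ 0.003 -0.001 -1.   ] jawyaw 70.99 F [-0.   1.1 -1.7] gap 0.25 q [ 0.26  0.32  0.2   2.08 -0.09  0.75  1.76]
[671.84835281 -46.73256062]
goal (np.float64(671.8483528098882), np.float64(-46.73256061868577), 125, np.float64(83.3)) shift [-185.4  269.2   -0.3] rv [-0.     0.004 -0.215] rows>= 7
```

View pics/i.png

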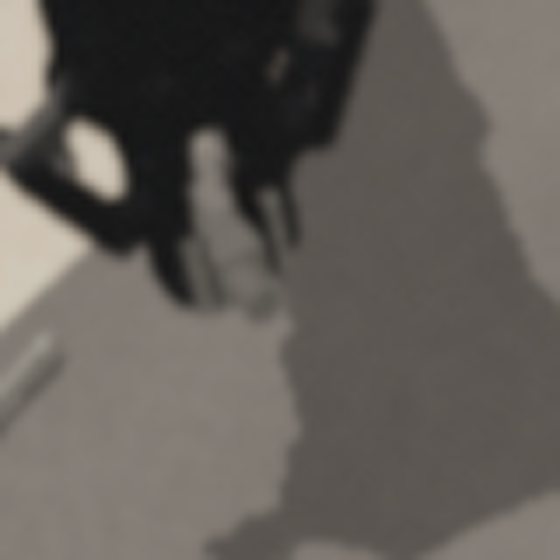

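```bash
python3 - <<'E'
from h import *
im=optics.read_camera('top');a=proj('top',[.409,-.241,.14]).round().astype(int);b=proj('scene',[.409,-.241,.14]).round().astype(int);print(a,b)
cv2.imwrite('pics/j.png',np.hstack([crop(im,*a,25,8),crop(optics.read_camera('scene'),*b,25,8)]))
E
```

```text
[369 248] [181 229]
```

View pics/j.png

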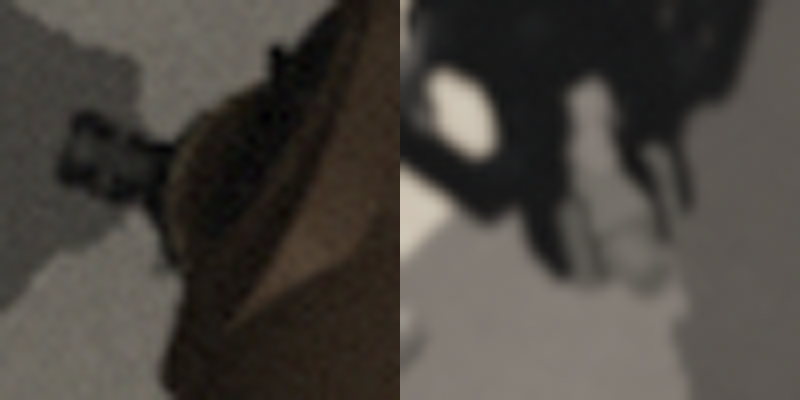

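```bash
python3 - <<'E'
from h import *
a=np.radians(-19.0);n=np.array([-np.sin(a),np.cos(a),0]);P=np.array([.4088,-.2409,0])
for u,v in((179.7,214),(186.6,237)):
    c,d=ray('scene',u,v);X=c+d*(n@(P-c))/(n@d);print((X*1000).round(1), ((X-P)@[np.cos(a),np.sin(a),0]*1000).round(1))
E
```

```text
[ 420.  -244.7  195.9] 11.8
[ 428.  -247.5  129.2] 20.3
```

```bash
python3 - <<'E'
from h import *
a=np.radians(-19.0)
for pit in(0,20,40,60,80):
  p=np.radians(pit);d=np.array([np.cos(a)*np.cos(p),np.sin(a)*np.cos(p),-np.sin(p)])*.027
  C=np.array([.409,-.241,.138])
  print(pit,[( (proj('scene',C+s*d)-[156,204])*8+[400,0]).round() for s in(-1,0,1)])
E
```

```text
0 [array([554., 157.]), array([603., 206.]), array([653., 256.])]
20 [array([552., 137.]), array([603., 206.]), array([655., 275.])]
40 [array([555., 126.]), array([603., 206.]), array([650., 285.])]
60 [array([564., 123.]), array([603., 206.]), array([641., 286.])]
80 [array([578., 131.]), array([603., 206.]), array([626., 278.])]
```

The adapter's lower end at (645,262) fits a level grasp (predicted 653,256). The strip above it is bench seen between the fingers. Now over the tray.

```bash
python3 -m pendant '-185.5 269 0 0 0 -0.215 0.9;-185.5 269 0 0 0 -0.215 0.9;-185.5 269 0 0 0 -0.215 0.9;-185.5 269 0 0 0 -0.215 0.9;-185.5 269 0 0 0 -0.215 0.9;-185.5 269 0 0 0 -0.215 0.9;-185.5 269 0 0 0 -0.215 0.9;-185.5 269 0 0 0 -0.215 0.9;-185.5 269 0 0 0 -0.215 0.9;-185.5 269 0 0 0 -0.215 0.9;-185.5 269 0 0 0 -0.215 0.9;-185.5 269 40 0 0 -0.215 0.9;-185.5 269 70 0 0 -0.215 0.9;-185.5 269 70 0 0 -0.215 0.9;-185.5 269 70 0 0 -0.215 0.9' ; python3 - <<'E'
from h import *
st(); goal(671.8,-46.7,21,83.3)
im=optics.read_camera('scene');cv2.imwrite('pics/k.png',crop(im,320,245,40,8)[:600])
E
```

```text
time: 11.3
eef_pos: [0.6707, -0.0474, 0.0528]
orientation: [-0.0, 0.059, 0.998, -0.0]
contact_force: [-0.3, -0.7, -1.0]
finger_gap: 0.247
t 11.3 p [670.7 -47.4  52.8] z [-0.001 -0.    -1.   ] jawyaw 83.25 F [-0.3 -0.7 -1. ] gap 0.247 q [-0.07  0.68  0.1   1.63 -0.09  0.84  1.52]
goal (671.8, -46.7, 21, np.float64(83.3)) shift [-1.   0.9 31.8] rv [-0.    -0.001 -0.001] rows>= 1
```

View pics/k.png

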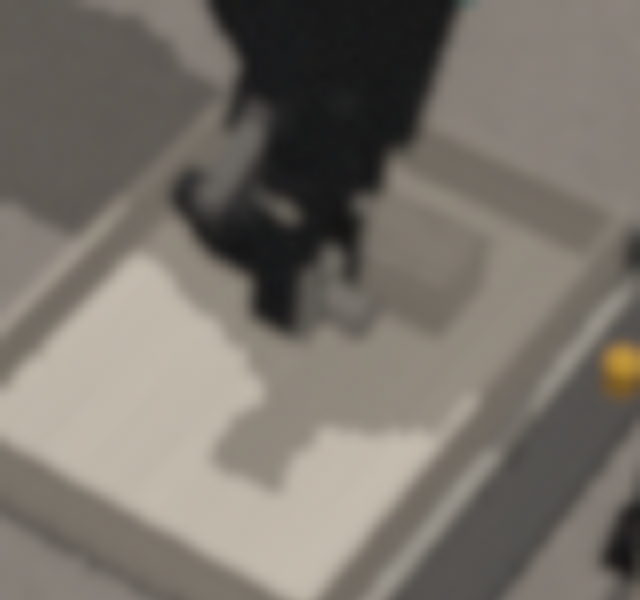

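The adapter is level, with its stub end at (345,305), clear of the heatsink at (430,260). I'll lower and release it.

```bash
python3 -m pendant '0 0 20 0 0 0 0.9;0 0 29 0 0 0 0.9;0 0 32 0 0 0 0.9; 0 0 32 0 0 0 0.9; 0 0 32 0 0 0 0.25;0 0 32 0 0 0 0.25;0 0 32 0 0 0 0.25;0 0 32 0 0 0 0.25; 0 0 10 0 0 0 0.25; 0 0 -35 0 0 0 0.25; 0 0 -75 0 0 0 0.25; 0 0 -75 0 0 0 0.25; 0 0 -75 0 0 0 0.25' ; python3 - <<'E'
from h import *
st(); goal(587,-344,130,83.3)
im=optics.read_camera('scene');cv2.imwrite('pics/l.png',crop(im,320,245,40,8)[:600])
E
```

```text
time: 12.65
eef_pos: [0.6718, -0.0468, 0.1286]
orientation: [0.001, 0.058, 0.998, 0.0]
contact_force: [0.2, 1.0, -0.7]
finger_gap: 0.37
t 12.65 p [671.8 -46.8 128.6] z [ 0.003  0.    -1.   ] jawyaw 83.3 F [ 0.2  1.  -0.7] gap 0.37 q [-0.08  0.6   0.12  1.57 -0.08  0.98  1.51]
goal (587, -344, 130, np.float64(83.3)) shift [  49.5 -305.1   -1.6] rv [0.    0.003 0.   ] rows>= 7
```

View pics/l.png

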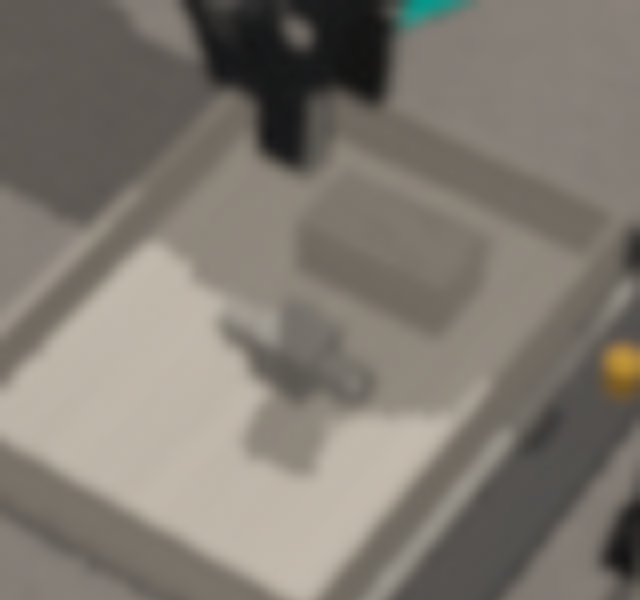

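The adapter lies flat on its cube at (305,345). Next is the grey terminator.

```bash
python3 -m pendant '49.5 -305 0 0 0 0 -0.1;49.5 -305 0 0 0 0 -0.1;49.5 -305 0 0 0 0 -0.1;49.5 -305 0 0 0 0 -0.1;49.5 -305 0 0 0 0 -0.1;49.5 -305 0 0 0 0 -0.1;49.5 -305 0 0 0 0 -0.1;49.5 -305 0 0 0 0 -0.1;49.5 -305 0 0 0 0 -0.1;49.5 -305 0 0 0 0 -0.1;49.5 -305 50 0 0 0 -0.1;49.5 -305 75 0 0 0 -0.1;49.5 -305 75 0 0 0 -0.1;49.5 -305 75 0 0 0 -0.1' ; python3 - <<'E'
from h import *
st(); goal(587,-344,12,83.3)
im=optics.read_camera('scene');cv2.imwrite('pics/m.png',crop(im,224,315,30,10)[:600])
E
```

```text
time: 14.1
eef_pos: [0.5871, -0.3425, 0.0526]
orientation: [-0.0, 0.057, 0.998, 0.0]
contact_force: [0.2, -0.0, 0.9]
finger_gap: 0.551
t 14.1 p [ 587.1 -342.5   52.6] z [-0.     0.001 -1.   ] jawyaw 83.41 F [ 0.2 -0.   0.9] gap 0.551 q [ 0.38  0.69  0.12  1.61 -0.1   0.85  1.99]
goal (587, -344, 12, np.float64(83.3)) shift [-0.1 -1.5 40.6] rv [ 0.001 -0.     0.002] rows>= 1
```

View pics/m.png

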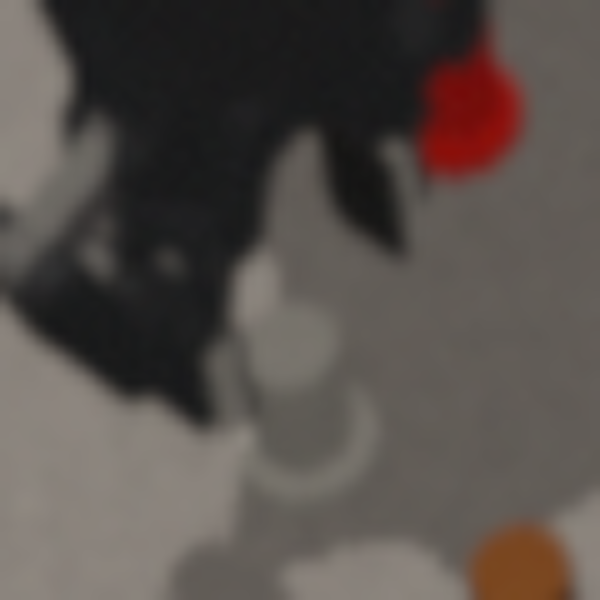

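The barrel top at (290,345) is between the fingers, and the red one is clear. I'll go down and grip.

```bash
python3 -m pendant '0 -1.5 20 0 0 0 -0.1; 0 -1.5 40 0 0 0 -0.1; 0 -1.5 40 0 0 0 -0.1; 0 -1.5 40 0 0 0 0.9; 0 -1.5 40 0 0 0 0.9;0 -1.5 40 0 0 0 0.9;0 -1.5 40 0 0 0 0.9;0 -1.5 40 0 0 0 0.9' 40; python3 - <<'E'
from h import *
st()
E
python3 -m pendant '0 0 -40 0 0 0 0.9; 0 0 -80 0 0 0 0.9; 0 0 -120 0 0 0 0.9;0 0 -120 0 0 0 0.9;0 0 -120 0 0 0 0.9'; python3 - <<'E'
from h import *
st()
a=np.radians(-6.7);c=np.array([662.5,-40.6])+np.array([[np.cos(a),-np.sin(a)],[np.sin(a),np.cos(a)]])@np.array([10,-58]);print(c)
goal(*c,130,83.3)
im=optics.read_camera('scene');cv2.imwrite('pics/n.png',crop(im,220,290,40,7)[:600])
E
```

```text
time: 14.95
eef_pos: [0.5875, -0.3459, 0.0145]
orientation: [0.002, 0.058, 0.998, -0.001]
contact_force: [-1.0, 0.3, 8.0]
finger_gap: 0.24
t 14.95 p [ 587.5 -345.9   14.5] z [ 0.003 -0.001 -1.   ] jawyaw 83.31 F [-1.   0.3  8. ] gap 0.24 q [ 0.38  0.74  0.11  1.62 -0.11  0.78  2.  ]
time: 15.45
eef_pos: [0.5868, -0.3458, 0.1341]
orientation: [0.001, 0.058, 0.998, -0.001]
contact_force: [-0.6, 1.1, -2.3]
finger_gap: 0.239
t 15.45 p [ 586.8 -345.8  134.1] z [ 0.003 -0.001 -1.   ] jawyaw 83.3 F [-0.6  1.1 -2.3] gap 0.239 q [ 0.37  0.61  0.13  1.54 -0.09  1.    1.98]
[665.66480374 -99.37060504]
goal (np.float64(665.6648037436236), np.float64(-99.37060504422553), 130, np.float64(83.3)) shift [-49.5 253.9   4. ] rv [-0.001  0.003  0.   ] rows>= 6
```

View pics/n.png

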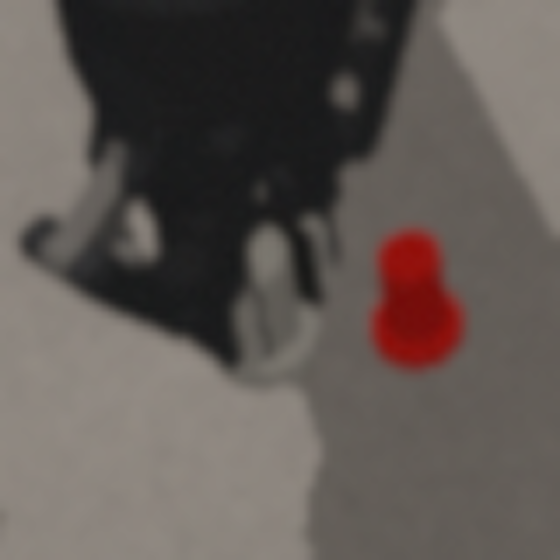

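```bash
python3 -m pendant '-49.5 254 0 0 0 0 0.9;-49.5 254 0 0 0 0 0.9;-49.5 254 0 0 0 0 0.9;-49.5 254 0 0 0 0 0.9;-49.5 254 0 0 0 0 0.9;-49.5 254 0 0 0 0 0.9;-49.5 254 0 0 0 0 0.9;-49.5 254 0 0 0 0 0.9;-49.5 254 0 0 0 0 0.9;-49.5 254 50 0 0 0 0.9;-49.5 254 85 0 0 0 0.9;-49.5 254 85 0 0 0 0.9;-49.5 254 85 0 0 0 0.9' ; python3 - <<'E'
from h import *
st(); goal(665.7,-99.4,31,83.3)
im=optics.read_camera('scene');cv2.imwrite('pics/o.png',crop(im,310,255,40,8)[:600])
E
```

```text
time: 16.8
eef_pos: [0.6645, -0.1006, 0.0476]
orientation: [-0.0, 0.059, 0.998, -0.0]
contact_force: [-0.1, -0.4, 0.8]
finger_gap: 0.245
t 16.8 p [ 664.5 -100.6   47.6] z [-0.001 -0.001 -1.   ] jawyaw 83.18 F [-0.1 -0.4  0.8] gap 0.245 q [ 0.    0.69  0.11  1.63 -0.09  0.83  1.6 ]
goal (665.7, -99.4, 31, np.float64(83.3)) shift [-1.   1.3 16.6] rv [-0.001 -0.001 -0.002] rows>= 1
```

View pics/o.png

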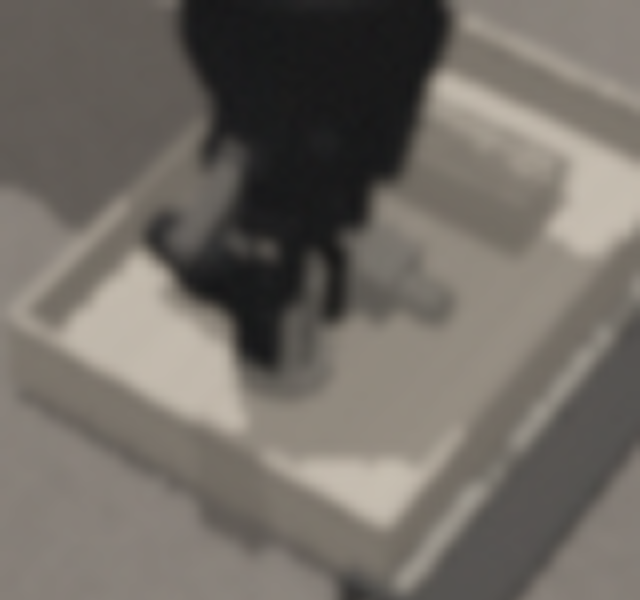

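The terminator is above the floor and clear of the adapter and the wall. I'll lower and release it.

```bash
python3 -m pendant '0 0 10 0 0 0 0.9;0 0 15 0 0 0 0.9;0 0 16.5 0 0 0 0.9; 0 0 16.5 0 0 0 0.9; 0 0 16.5 0 0 0 0.25;0 0 16.5 0 0 0 0.25;0 0 16.5 0 0 0 0.25;0 0 16.5 0 0 0 0.25; 0 0 0 0 0 0 0.25; 0 0 -45 0 0 0 0.25; 0 0 -85 0 0 0 0.25; 0 0 -85 0 0 0 0.25; 0 0 -85 0 0 0 0.25' ; python3 - <<'E'
from h import *
st(); goal(393,242.5,130,95.3)
im=optics.read_camera('scene');cv2.imwrite('pics/p.png',crop(im,310,255,40,8)[:600])
E
```

```text
time: 18.15
eef_pos: [0.6659, -0.099, 0.1348]
orientation: [0.002, 0.058, 0.998, 0.0]
contact_force: [-1.1, 0.9, -0.6]
finger_gap: 0.375
t 18.15 p [665.9 -99.  134.8] z [ 0.004 -0.    -1.   ] jawyaw 83.3 F [-1.1  0.9 -0.6] gap 0.375 q [-0.01  0.59  0.12  1.56 -0.08  0.99  1.59]
goal (393, 242.5, 130, np.float64(95.3)) shift [310.9 307.3   3.7] rv [-0.     0.004 -0.209] rows>= 9
```

View pics/p.png

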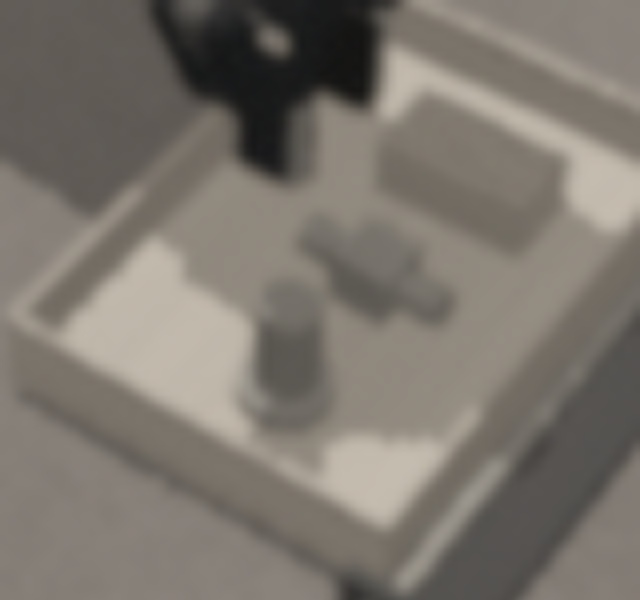

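All three parts are upright or flat in the tray: terminator (290,350), adapter (375,260), heatsink (470,175). Now to the white wedge.

```bash
python3 -m pendant '311 307 0 0 0 -0.209 -0.4;311 307 0 0 0 -0.209 -0.4;311 307 0 0 0 -0.209 -0.4;311 307 0 0 0 -0.209 -0.4;311 307 0 0 0 -0.209 -0.4;311 307 0 0 0 -0.209 -0.4;311 307 0 0 0 -0.209 -0.4;311 307 0 0 0 -0.209 -0.4;311 307 0 0 0 -0.209 -0.4;311 307 0 0 0 -0.209 -0.4;311 307 0 0 0 -0.209 -0.4;311 307 0 0 0 -0.209 -0.4;311 307 0 0 0 -0.209 -0.4;311 307 60 0 0 -0.209 -0.4;311 307 75 0 0 -0.209 -0.4;311 307 75 0 0 -0.209 -0.4;311 307 75 0 0 -0.209 -0.4' ; python3 - <<'E'
from h import *
st(); goal(393,242.5,8,95.3)
im=optics.read_camera('scene');t=optics.read_camera('top')
cv2.imwrite('pics/q.png',np.hstack([crop(im,292,155,35,5),crop(t,298,165,40,5)[:350]]))
cv2.imwrite('pics/q2.png',crop(t,298,165,45,6)); cv2.imwrite('pics/top1.png',t)
E
```

```text
time: 19.9
eef_pos: [0.3922, 0.2416, 0.0575]
orientation: [-0.0, -0.045, 0.999, -0.0]
contact_force: [-0.8, 0.9, 0.6]
finger_gap: 0.7
t 19.9 p [392.2 241.6  57.5] z [-0.001 -0.001 -1.   ] jawyaw 95.19 F [-0.8  0.9  0.6] gap 0.7 q [-0.64  0.42 -0.03  2.15  0.03  0.58  0.97]
goal (393, 242.5, 8, np.float64(95.3)) shift [-0.9  0.9 49.5] rv [-0.001 -0.001 -0.002] rows>= 1
```

View pics/q.png

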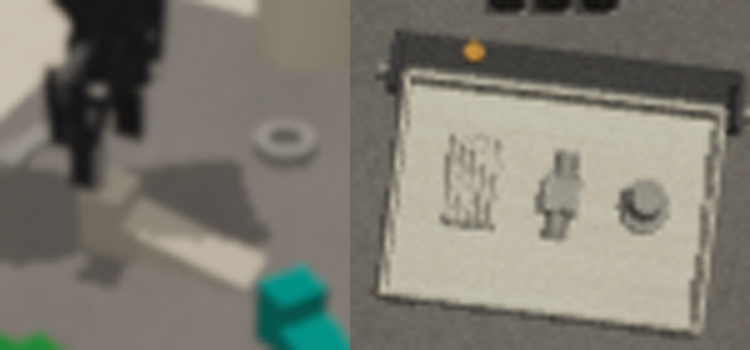

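View pics/q2.png

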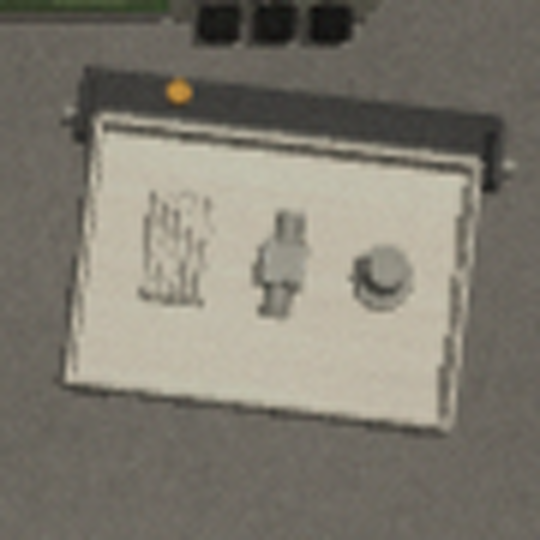

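The parts are well clear of the walls in the top view, and the fingers straddle the wedge's block. I'll grip it.

```bash
python3 -m pendant '-0.5 0.5 25 0 0 0 -0.4; -0.5 0.5 49 0 0 0 -0.4; -0.5 0.5 49 0 0 0 -0.4; -0.5 0.5 49 0 0 0 0.6; -0.5 0.5 49 0 0 0 0.6;-0.5 0.5 49 0 0 0 0.6;-0.5 0.5 49 0 0 0 0.6;-0.5 0.5 49 0 0 0 0.6' 70; python3 - <<'E'
from h import *
st()
im=optics.read_camera('scene');cv2.imwrite('pics/r.png',crop(im,292,155,35,8))
E
```

```text
time: 20.8
eef_pos: [0.3932, 0.2434, 0.01]
orientation: [0.001, -0.046, 0.999, 0.001]
contact_force: [-0.6, 0.2, 7.4]
finger_gap: 0.413
t 20.8 p [393.2 243.4  10. ] z [ 0.002  0.002 -1.   ] jawyaw 95.27 F [-0.6  0.2  7.4] gap 0.413 q [-0.65  0.51 -0.03  2.18  0.03  0.45  0.96]
```

View pics/r.png

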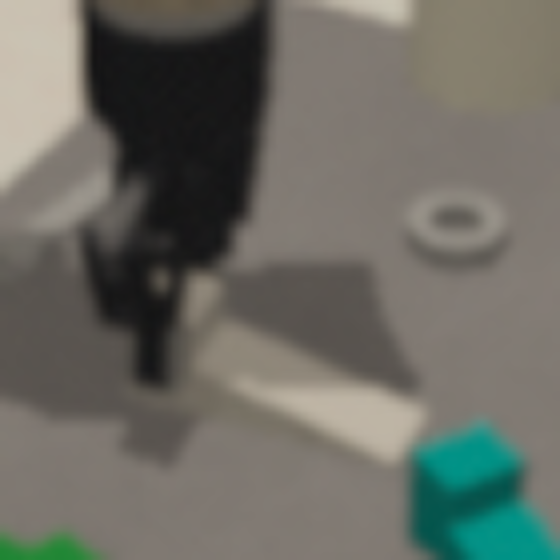

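The wedge is held (gap about 35 mm). I'll lift it and carry it to in front of the tray.

```bash
python3 -m pendant '0 0 -40 0 0 0 0.6; 0 0 -80 0 0 0 0.6; 0 0 -80 0 0 0 0.6;0 0 -80 0 0 0 0.6'; python3 - <<'E'
from h import *
st()
goal(478.8,-19.2,88,83.3)
im=optics.read_camera('scene');cv2.imwrite('pics/s.png',crop(im,292,145,40,8))
E
```

```text
time: 21.25
eef_pos: [0.3931, 0.2434, 0.0899]
orientation: [0.002, -0.046, 0.999, 0.001]
contact_force: [-0.2, 0.7, -2.6]
finger_gap: 0.417
t 21.25 p [393.1 243.4  89.9] z [ 0.003  0.002 -1.   ] jawyaw 95.28 F [-0.2  0.7 -2.6] gap 0.417 q [-0.64  0.36 -0.04  2.12  0.02  0.66  0.97]
goal (478.8, -19.2, 88, np.float64(83.3)) shift [ -61.2 -269.4    1.6] rv [0.002 0.003 0.209] rows>= 6
```

View pics/s.png

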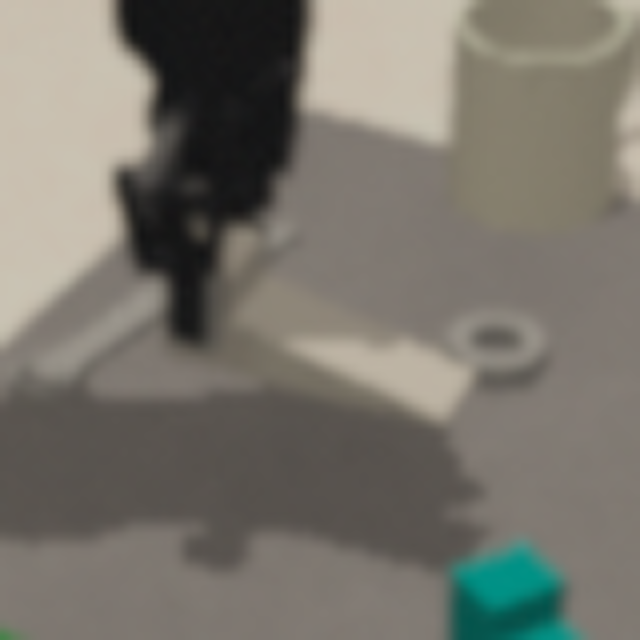

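The wedge is held level and clear of the bench, with its tip at (455,395).

```bash
python3 -m pendant '-61 -269.5 0 0 0 0.209 0.6;-61 -269.5 0 0 0 0.209 0.6;-61 -269.5 0 0 0 0.209 0.6;-61 -269.5 0 0 0 0.209 0.6;-61 -269.5 0 0 0 0.209 0.6;-61 -269.5 0 0 0 0.209 0.6;-61 -269.5 0 0 0 0.209 0.6;-61 -269.5 0 0 0 0.209 0.6;-61 -269.5 0 0 0 0.209 0.6;-61 -269.5 0 0 0 0.209 0.6;-61 -269.5 40 0 0 0.209 0.6;-61 -269.5 65 0 0 0.209 0.6;-61 -269.5 75 0 0 0.209 0.6;-61 -269.5 75 0 0 0.209 0.6;-61 -269.5 75 0 0 0.209 0.6'; python3 - <<'E'
from h import *
st()
goal(478.8,-19.2,10,83.3)
im=optics.read_camera('scene');cv2.imwrite('pics/t.png',crop(im,280,230,40,8))
t=optics.read_camera('top');cv2.imwrite('pics/t2.png',crop(t,290,205,45,8)[:600])
E
```

```text
time: 22.8
eef_pos: [0.4783, -0.0195, 0.014]
orientation: [0.0, 0.058, 0.998, 0.0]
contact_force: [0.1, -0.5, -1.5]
finger_gap: 0.413
t 22.8 p [478.3 -19.5  14. ] z [ 0.001  0.    -1.   ] jawyaw 83.34 F [ 0.1 -0.5 -1.5] gap 0.413 q [-0.11  0.51  0.05  2.14 -0.06  0.49  1.44]
goal (478.8, -19.2, 10, np.float64(83.3)) shift [-0.5  0.4  4. ] rv [0.    0.001 0.001] rows>= 1
```

View pics/t.png

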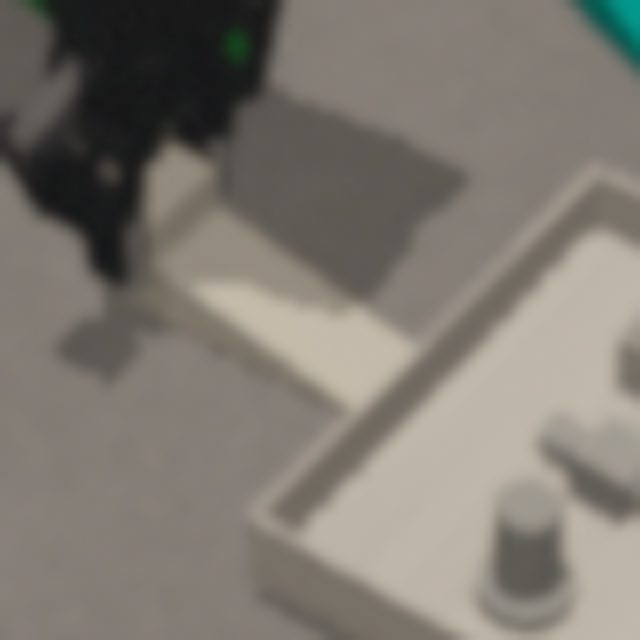

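View pics/t2.png

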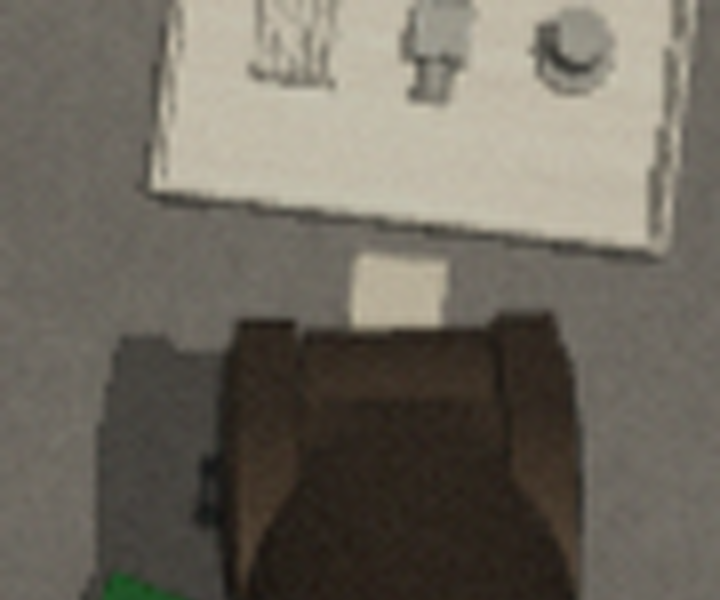

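```bash
python3 - <<'E'
from h import *
f=lambda c,z: onz('top',245+(c[0]+.5)/8-.5,160+(c[1]+.5)/8-.5,z)*1000
tip=(f((356,253),.007)+f((449,259),.007))/2
a,b=f((150,190),.042),f((665,255),.042); m=(a+b)/2; y=(a-b)/np.linalg.norm(a-b); x=np.array([y[1],-y[0],0])
print(tip,m,np.degrees(np.arctan2(x[1],x[0])),'gap x',x@(m-tip),'lat',y@(tip-m))
p=tcp()[0]*1000;p[2]=0;print('tcp->tip',np.linalg.norm((tip-p)[:2]),np.degrees(np.arctan2(*(tip-p)[[1,0]])), 'tcp in tray',x@(p-m),y@(p-m))
d=f((356,253),.007)-f((449,259),.007);print(np.linalg.norm(d),np.degrees(np.arctan2(d[1],d[0]))-90)
E
```

```text
[582.9779566  -31.75332924   7.        ] [592.56148206 -32.65365695  42.        ] -7.2376040894566875 gap x 9.62059332425929 lat -0.31422009313992266
tcp->tip 104.94147932421782 -6.605110475970321 tcp in tray -114.55567854293561 -1.4726556348847613
36.65813056945505 -3.711907780471634
```

The tip is laterally centred (−0.3 mm) and about 10 mm short of the edge. I'll lower it to the bench, then slide in.

```bash
python3 -m pendant '0 0 2 0 0 0 0.6; 0 0 4 0 0 0 0.6; 0 0 4 0 0 0 0.6;0 0 4 0 0 0 0.6'; python3 - <<'E'
from h import *
st()
E
python3 -m pendant '-5 0 0 0 0 0 0.6; -10 0 0 0 0 0 0.6; -15 0 0 0 0 0 0.6;-20 0 0 0 0 0 0.6; -25 0 0 0 0 0 0.6; -30 0 0 0 0 0 0.6; -35 0 0 0 0 0 0.6; -38 0 0 0 0 0 0.6; -38 0 0 0 0 0 0.6'; python3 - <<'E'
from h import *
st()
im=optics.read_camera('scene');cv2.imwrite('pics/u.png',crop(im,295,235,40,8)[:600])
E
```

```text
time: 23.3
eef_pos: [0.4784, -0.0199, 0.01]
orientation: [0.001, 0.058, 0.998, 0.0]
contact_force: [-0.3, 0.5, 7.8]
finger_gap: 0.409
t 23.3 p [478.4 -19.9  10. ] z [ 0.001  0.    -1.   ] jawyaw 83.3 F [-0.3  0.5  7.8] gap 0.409 q [-0.11  0.52  0.05  2.14 -0.06  0.48  1.44]
time: 24.2
eef_pos: [0.5148, -0.0242, 0.01]
orientation: [-0.001, 0.058, 0.998, 0.0]
contact_force: [-6.1, 0.7, 12.5]
finger_gap: 0.409
t 24.2 p [514.8 -24.2  10. ] z [-0.001  0.    -1.   ] jawyaw 83.3 F [-6.1  0.7 12.5] gap 0.409 q [-0.1   0.56  0.05  2.05 -0.06  0.53  1.45]
```

View pics/u.png

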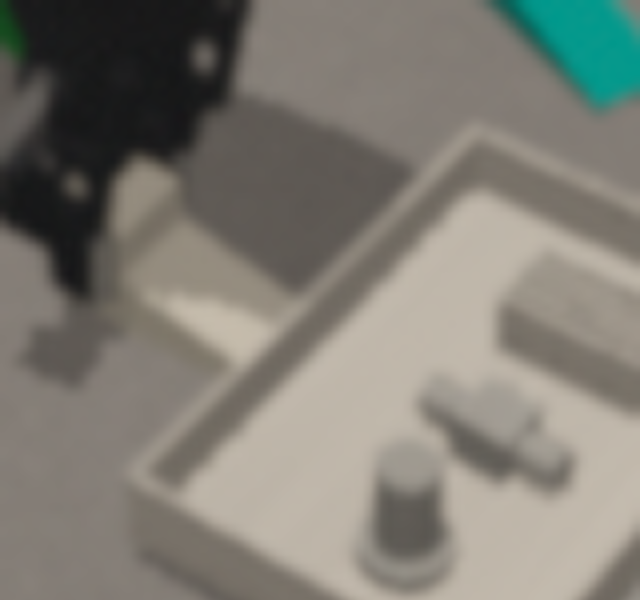

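```bash
python3 -c "
from h import *
cv2.imwrite('pics/ref_s.png',optics.read_camera('scene'));cv2.imwrite('pics/ref_t.png',optics.read_camera('top'))"
python3 -m pendant '-1 0 -0.6 0 0 0 0.6; -3 0 -0.6 0 0 0 0.6; -3 0 -0.6 0 0 0 0.6' ; for i in 1; do :; done
python3 -m pendant '-1 0 0 0 0 0 0.6; -2 0 0 0 0 0 0.6' | egrep 'eef|contact'
python3 -m pendant '-1 0 0 0 0 0 0.6; -2 0 0 0 0 0 0.6' | egrep 'eef|contact'
python3 -m pendant '-1 0 0 0 0 0 0.6; -2 0 0 0 0 0 0.6' | egrep 'eef|contact'
python3 -m pendant '-1 0 0 0 0 0 0.6; -2 0 0 0 0 0 0.6' | egrep 'eef|contact'
```

```text
time: 24.65
eef_pos: [0.5193, -0.0248, 0.01]
orientation: [0.001, 0.058, 0.998, 0.0]
contact_force: [-0.1, -0.0, 0.8]
finger_gap: 0.413
eef_pos: [0.5196, -0.0248, 0.01]
contact_force: [-5.0, -0.6, 7.6]
eef_pos: [0.5218, -0.0251, 0.01]
contact_force: [-4.2, 0.6, 6.2]
eef_pos: [0.5238, -0.0253, 0.01]
contact_force: [-5.0, 0.9, 6.1]
eef_pos: [0.5257, -0.0256, 0.01]
contact_force: [-6.1, 0.2, 7.8]
```

```bash

python3 -m pendant '-1 0 0 0 0 0 0.6; -2 0 0 0 0 0 0.6' | egrep 'eef|contact'
python3 -m pendant '-1 0 0 0 0 0 0.6; -2 0 0 0 0 0 0.6' | egrep 'eef|contact'
python3 -m pendant '-1 0 0 0 0 0 0.6; -2 0 0 0 0 0 0.6' | egrep 'eef|contact'
python3 -m pendant '-1 0 0 0 0 0 0.6; -2 0 0 0 0 0 0.6' | egrep 'eef|contact'
python3 - <<'E'
from h import *
s0,t0=cv2.imread('pics/ref_s.png'),cv2.imread('pics/ref_t.png')
s1,t1=optics.read_camera('scene'),optics.read_camera('top')
g=lambda i:cv2.cvtColor(i,cv2.COLOR_BGR2GRAY).astype(np.float32)
for r in ((245,285,40,40),(250,290,60,50)):
  x,y,w,h=268,232,40,70
x,y,w,h=272,275,50,20
print('scene',cv2.phaseCorrelate(g(s0)[y:y+h,x:x+w],g(s1)[y:y+h,x:x+w],cv2.createHanningWindow((w,h),cv2.CV_32F)))
cv2.imwrite('pics/v.png',np.hstack([crop(s0,300,250,40,5),crop(s1,300,250,40,5)])[:, :800])
E
```

```text
eef_pos: [0.526, -0.0256, 0.01]
contact_force: [-13.8, 2.2, 17.4]
eef_pos: [0.5262, -0.0256, 0.01]
contact_force: [-19.4, 2.9, 24.3]
eef_pos: [0.5276, -0.0258, 0.01]
contact_force: [-18.9, 1.1, 23.5]
eef_pos: [0.5297, -0.0261, 0.01]
contact_force: [-18.8, 2.4, 22.1]
scene ((0.05037825421334219, -0.045077362594588166), 0.9956685767173767)
```

View pics/v.png

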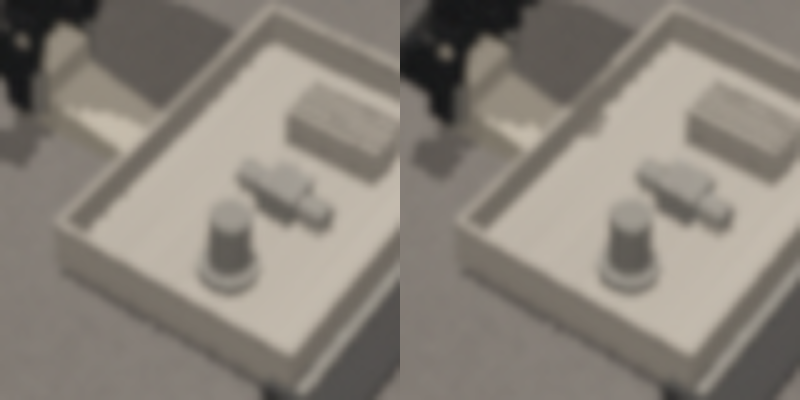

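Contact shows at TCP x ≈ 525.9, where Fx jumps from 6 to 19 N. I'll ease the down-press a little and continue.

```bash

python3 -m pendant '-0.5 0 -0.6 0 0 0 0.6; -1 0 -0.6 0 0 0 0.6; -2 0 -0.6 0 0 0 0.6;-2 0 -0.6 0 0 0 0.6' | egrep 'eef|contact'
python3 -m pendant '-1 0 0 0 0 0 0.6; -2 0 0 0 0 0 0.6; -3 0 0 0 0 0 0.6;-3 0 0 0 0 0 0.6' | egrep 'eef|contact|gap'
python3 - <<'E'
from h import *
st()
E
```

```text
eef_pos: [0.5337, -0.0266, 0.0101]
contact_force: [-9.1, 0.6, 7.3]
eef_pos: [0.5366, -0.027, 0.0101]
contact_force: [-8.1, 0.0, 7.6]
finger_gap: 0.408
t 27.15 p [536.6 -27.   10.1] z [-0.005  0.    -1.   ] jawyaw 83.31 F [-8.1  0.   7.6] gap 0.408 q [-0.09  0.58  0.05  2.   -0.06  0.57  1.46]
```

```bash

python3 -m pendant '-1 0 0 0 0 0 0.6; -2 0 0 0 0 0 0.6; -4 0 0 0 0 0 0.6;-4 0 0 0 0 0 0.6' | egrep 'eef|contact'
python3 - <<'E'
from h import *
st()
s0=cv2.imread('pics/ref_s.png'); s1=optics.read_camera('scene')
cv2.imwrite('pics/now_s.png',s1);cv2.imwrite('pics/now_t.png',optics.read_camera('top'))
g=lambda i:cv2.cvtColor(i,cv2.COLOR_BGR2GRAY).astype(np.float32)
# rim points and predicted pixel motion for 4 mm lift at the front
a=np.radians(-6.9);X=np.array([np.cos(a),np.sin(a),0]);Y=np.array([-X[1],X[0],0]);L=np.array([.594,-.0327,0])
for n,xx,yy,z in(('front right corner',0,-.1,.042),('front right low',0,-.1,.02),('term top',.08,-.058,.06),('right wall mid',.05,-.1,.042),('front left corner',0,.1,.042),('front +55',0,.06,.042)):
    P=L+X*xx+Y*yy+[0,0,z]; u=proj('scene',P);d=proj('scene',P+[0,0,.004*(1-xx/.145)])-u
    w=24;x,y=(u-w/2).round().astype(int)
    sh,r=cv2.phaseCorrelate(g(s0)[y:y+w,x:x+w],g(s1)[y:y+w,x:x+w],cv2.createHanningWindow((w,w),cv2.CV_32F))
    print(n,u.round(1),'pred4mm',d.round(2),'meas',np.round(sh,2),round(r,2))
cv2.imwrite('pics/w.png',np.vstack([np.hstack([crop(i,x,y,20,10) for i in(s0,s1)]) for x,y in((274,250),)]))
E
```

```text
eef_pos: [0.5408, -0.0275, 0.0101]
contact_force: [-9.1, 0.9, 5.0]
t 27.55 p [540.8 -27.5  10.1] z [-0.005  0.    -1.   ] jawyaw 83.3 F [-9.1  0.9  5. ] gap 0.415 q [-0.09  0.59  0.06  1.99 -0.06  0.57  1.46]
front right corner [270.3 253.6] pred4mm [-0.03 -1.07] meas [-0.09 -0.63] 1.03
front right low [270.5 259.3] pred4mm [-0.03 -1.04] meas [-0.13 -0.45] 0.94
term top [306.6 252.7] pred4mm [ 0.03 -0.49] meas [ 0.12 -0.44] 1.01
right wall mid [286.6 262.6] pred4mm [ 0.01 -0.7 ] meas [-0.06 -0.43] 1.02
front left corner [313.6 209.7] pred4mm [ 0.07 -1.06] meas [-0.18 -0.66] 0.96
front +55 [305.7 217.7] pred4mm [ 0.05 -1.06] meas [0.12 0.24] 0.99
```

View pics/w.png

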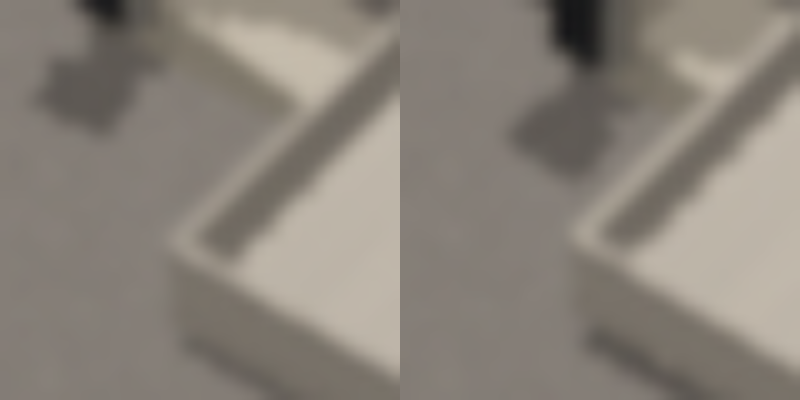

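```bash
cat > lift.py <<'E'
from h import *
def lift(s0,s1):
    g=lambda i:cv2.cvtColor(i,cv2.COLOR_BGR2GRAY)
    a=np.radians(-6.9);X=np.array([np.cos(a),np.sin(a),0]);Y=np.array([-X[1],X[0],0]);L=np.array([.595,-.0327,0])
    pts=[];pred=[];nm=[]
    for n,xx,yy,z in(('FRc',0,-.1,.042),('FRlow',0,-.1,.014),('R30',.03,-.1,.042),('R30low',.03,-.1,.014),('R60',.06,-.1,.042),('R60low',.06,-.1,.014),('FLc',0,.1,.042),('F-60',0,-.07,.042),('R100',.1,-.1,.042),('RR',.14,-.1,.042),('term',.08,-.058,.06),('termflange',.08,-.058,.02)):
        P=L+X*xx+Y*yy+[0,0,z];u=proj('scene',P);pts.append(u);pred.append(proj('scene',P+[0,0,.004*(1-xx/.145)])-u);nm.append(n)
    p0=np.float32(pts).reshape(-1,1,2)
    for win in(9,13):
        p1,ok,e=cv2.calcOpticalFlowPyrLK(g(s0),g(s1),p0,None,winSize=(win,win),maxLevel=1,criteria=(3,50,.001))
        d=(p1-p0)[:,0]
        print(win,[(n,f'{4*b[1]/c[1]:.1f}mm',f'dx{b[0]:.2f}') for n,b,c in zip(nm,d,pred)])
E
python3 - <<'E'
from lift import *
lift(cv2.imread('pics/ref_s.png'),cv2.imread('pics/now_s.png'))
E
```

```text
9 [('FRc', '2.6mm', 'dx0.31'), ('FRlow', '2.6mm', 'dx-0.04'), ('R30', '4.4mm', 'dx-0.36'), ('R30low', '25.0mm', 'dx-6.94'), ('R60', '-1.6mm', 'dx1.36'), ('R60low', '-38.8mm', 'dx10.70'), ('FLc', '6.0mm', 'dx-0.46'), ('F-60', '6.9mm', 'dx1.54'), ('R100', '5.7mm', 'dx-0.23'), ('RR', '-4.4mm', 'dx0.24'), ('term', '2.3mm', 'dx0.18'), ('termflange', '2.0mm', 'dx0.30')]
13 [('FRc', '2.8mm', 'dx0.23'), ('FRlow', '3.4mm', 'dx-0.36'), ('R30', '3.6mm', 'dx-0.05'), ('R30low', '13.0mm', 'dx-3.61'), ('R60', '3.2mm', 'dx0.06'), ('R60low', '0.8mm', 'dx0.41'), ('FLc', '5.7mm', 'dx-0.42'), ('F-60', '-2.1mm', 'dx-0.94'), ('R100', '4.3mm', 'dx0.00'), ('RR', '-0.3mm', 'dx0.18'), ('term', '2.2mm', 'dx0.22'), ('termflange', '2.9mm', 'dx0.24')]
```

The image lift is about 3–3.7 mm, noisy, and the geometry gives 3.7 mm. I'll advance about 1.5 mm more.

```bash

python3 -m pendant '-1 0 0 0 0 0 0.6; -1.5 0 0 0 0 0 0.6; -1.5 0 0 0 0 0 0.6;-1.5 0 0 0 0 0 0.6;-1.5 0 0 0 0 0 0.6' | egrep 'eef|contact'
python3 - <<'E'
from lift import *
st()
s1=optics.read_camera('scene');t=optics.read_camera('top');cv2.imwrite('pics/fin_s.png',s1);cv2.imwrite('pics/fin_t.png',t)
lift(cv2.imread('pics/ref_s.png'),s1)
cv2.imwrite('pics/x.png',np.hstack([crop(s1,285,235,35,6)[:420],crop(t,295,190,40,5)[:400].repeat(1,0) if 0 else cv2.resize(crop(t,295,190,40,5),(380,420))]))
E
```

```text
eef_pos: [0.542, -0.0277, 0.01]
contact_force: [-10.2, 0.7, 7.0]
t 28.15 p [542.  -27.7  10. ] z [-0.005  0.    -1.   ] jawyaw 83.3 F [-10.2   0.7   7. ] gap 0.408 q [-0.09  0.59  0.06  1.98 -0.06  0.58  1.46]
9 [('FRc', '2.8mm', 'dx0.40'), ('FRlow', '2.6mm', 'dx-0.03'), ('R30', '4.6mm', 'dx-0.30'), ('R30low', '36.8mm', 'dx-12.19'), ('R60', '0.7mm', 'dx0.90'), ('R60low', '-39.7mm', 'dx10.98'), ('FLc', '5.8mm', 'dx-0.50'), ('F-60', '-0.5mm', 'dx-0.47'), ('R100', '6.7mm', 'dx-0.34'), ('RR', '-1.8mm', 'dx0.26'), ('term', '2.2mm', 'dx0.25'), ('termflange', '2.3mm', 'dx0.24')]
13 [('FRc', '2.8mm', 'dx0.29'), ('FRlow', '3.4mm', 'dx-0.31'), ('R30', '3.7mm', 'dx-0.01'), ('R30low', '12.7mm', 'dx-3.40'), ('R60', '6.7mm', 'dx-0.75'), ('R60low', '1.0mm', 'dx0.45'), ('FLc', '5.7mm', 'dx-0.49'), ('F-60', '-2.8mm', 'dx-1.15'), ('R100', '5.0mm', 'dx-0.05'), ('RR', '3.3mm', 'dx0.21'), ('term', '2.4mm', 'dx0.26'), ('termflange', '3.3mm', 'dx0.22')]
```

View pics/x.png

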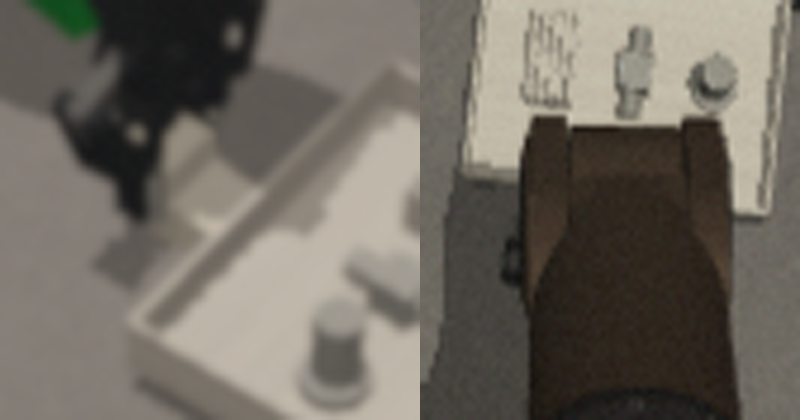

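View pics/fin_s.png

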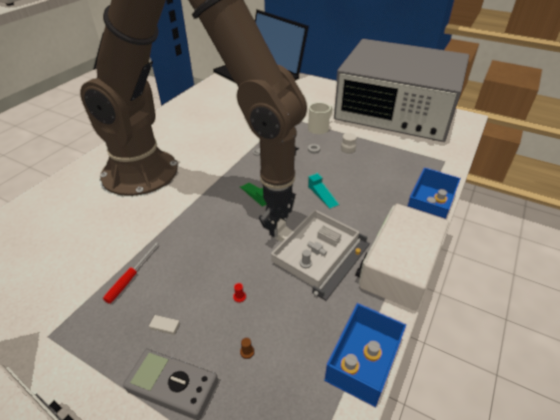

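```bash
python3 - <<'E'
from h import *
p=tcp()[0];a=np.radians(-6.7);X=np.array([np.cos(a),np.sin(a)])
# front top edge & bottom of block front face, crop coords in x.png (origin 250,200, scale 6)
for off,y,z in((.015,0.018,.045),(.015,-.018,.045),(.015,-.018,.0255),(.015,.018,.0255)):
    P=[*(p[:2]+X*off+np.array([-X[1],X[0]])*y),z];print(((proj('scene',P)-[250,200]+.5)*6).round())
cv2.imwrite('pics/y.png',crop(cv2.imread('pics/fin_s.png'),282,228,16,18))
print(((proj('scene',[*(p[:2]+X*.015+np.array([-X[1],X[0]])*-.018),.045])-[266,212]+.5)*18).round())
print(((proj('scene',[*(p[:2]+X*.015+np.array([-X[1],X[0]])*.018),.045])-[266,212]+.5)*18).round())
E
```

```text
[216. 125.]
[168. 171.]
[169. 202.]
[216. 156.]
[217. 296.]
[359. 158.]
```

View pics/y.png

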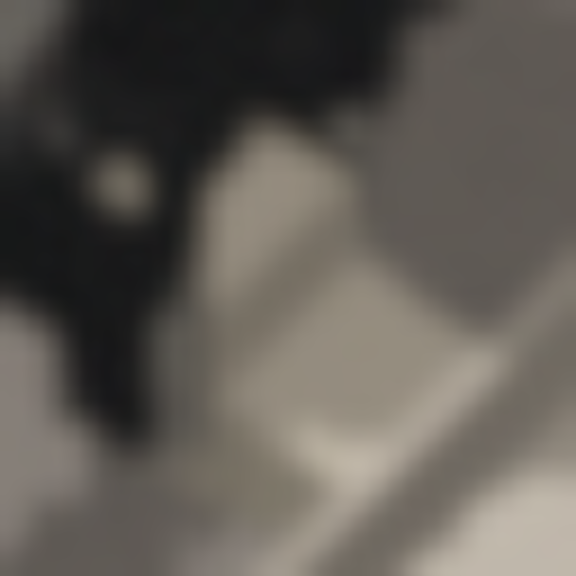

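```bash
python3 -c "
from plant import workorder
print(workorder.finish_job())
from h import st
st()"
```

```text
the job is handed in; nothing more can be done
None
the job is handed in; nothing more can be done
```

The job is handed in at about 28 s of the 72 s allowed. The heatsink, adapter and terminator are in the tray and released. The arm is still holding the white wedge under the middle of the tray's front edge.

- **Parts in the tray:** The pictures after each release show the heatsink and adapter lying flat and the terminator upright, all clear of the walls. They stayed that way through the lift.
- **Wedge position:** The tip was 0.3 mm off the tray's centre line and about 10 mm short of the edge before I slid it in. Contact showed as a jump in push force from 6 to 19 N at TCP x ≈ 525.9 mm. I pushed a further 16 mm or so, which by the 1 in 4 ramp is a lift of about 4.05 mm.
- **Final state:** The wrist force was about 12 N and the grip on the wedge had not changed. No contact with the tray or parts is visible, and the bystanders I could see in the last picture had not moved.
- **Check that disagreed:** The lift measured from the images was noisy. The usable points gave roughly 2.5 to 4.5 mm, tending slightly below 4 mm, and several points gave nonsense, so I relied on the force and ramp geometry for the 4 mm figure.
- **Wedge grip check:** In the scene view the wedge block sat about 1 pixel from where I predicted. That is within the offset I had already seen between the two cameras, so I took it as no slip in the grip.

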